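# Set the hold-down stop of a toy-box dispenser lane

## Robot

A 7-joint arm with a two-finger parallel gripper is mounted at the origin on the work surface. World frame = base frame: x ahead of the robot, y to its left, z up, the work surface at z = 0. Lengths are in mm, angles in rad, forces in N, time in s.
With the tool pointing down it reaches from about 400 to 875 mm from the base axis. Payload 4.4 kg.
Tool frame: the origin (TCP) lies midway between the tips of the shut fingers; the grasp point (between the pads) lies ctrl.grip_depth behind it (ctrl.grip_depth is the distance from the TCP to the grasp point, in mm); z points along the fingers, y is the line along which they close (so a half turn about z gives the same grasp; the last joint's range is limited). The gripper opens to 85 mm and grips with 20 to 120 N. Pads are 22 mm wide; open, the fingers measure 114 mm over their backs; the gripper's body (76 mm by 85 mm) begins 54 mm behind the grasp point. The pads swing forward as they close: fully open they stand 13 mm farther back than shut.
Start: joints at [-1.377, 0.628, 0.038, 1.517, -0.027, 0.996, -0.02], TCP at [166.952, 628.208, 231.313] pointing down, gripper open.
Joint ranges: [-3.06, 3.06], [-0.37, 2.12], [-1.25, 1.32], [0.18, 2.47], [-1.1, 4.24], [0.23, 1.98], [-2.94, 2.94]. Speed limits (rad/s): [2.57, 2.57, 3.14, 3.14, 3.14, 3.14, 3.14].

## Interface

Orientations are given as [roll, pitch, yaw] about the fixed x, y, z axes, in that order (R = Rz(yaw) Ry(pitch) Rx(roll)).
In Python, from cell import ctrl gives the robot as it stands.
- The arm moves only by the tool carry_out, never from a script. Its argument "deltas" is one flat list of numbers, 7 for each row, row after row: the turn, a rotation vector about the tool's x, y, z in degrees, then the shift along the tool's x, y, z in m, then the closure, from -1 (fully open) to 1 (shut). In form: [wx, wy, wz, dx, dy, dz, claw, wx, wy, wz, dx, dy, dz, claw, ...]. A call has 1 to 12 rows; each row shifts and turns the commanded pose from where the row before left it, along the tool's axes as they then stand; what a row does not reach is not made up. A row lasts 1/8 s, in which the tool goes at most 62.5 mm and 10.7 degrees, less where a joint would pass 70% of its speed; a pose out of reach is approached as far as the arm can. A call with a gripper value outside its range is refused whole. The fingers move at their own pace and stop on an object; the grip force is fixed at half the most. Time passes only in rows, so rows that do not move let the fingers close. It gives the time, the measured TCP pose, the force, the opening and the grip force at its end, in the units of the state.
- ctrl.read_state(): the state, without advancing time (a new reading comes with each control period).
- ctrl.get_image(name): name is "scene" or "top" or "wrist"; returns the picture (384x512x3 uint8, red, green, blue); there is no depth.
- ctrl.calibration(name): a dict with "mtx" (3x3 intrinsics, pixels), "R" (3x3) and "t" (3): a world point X has camera coordinates R X + t. Camera axes: x right, y down, z forward; pixel columns grow to the right and rows downward; lengths in mm; the calibration is good to about 2 mm. A picture is of the moment at which its call begins: read the wrist's pose just before it. calibration takes no time and is no camera call; for the wrist camera it gives the pose at the moment of the call.
- ctrl.finish_job(): hands the job in; it is judged then, once.
The state is a dict: "clock": time; "qpos": joint angles; "qd": joint speeds; "tau": joint torques, N m; "eef_pos": TCP position; "tool_rot": TCP orientation; "force": force on the tool from outside, world axes, zero at the start; "torque": the same for the moment, N m; "width": finger opening in mm; "gripper_force": force on a finger pad.
Only numpy, scipy, OpenCV 4.12 (cv2) and the standard library are available. Lean on these libraries where they do the work, as an engineer would, in place of code of your own. Each camera call takes 0.05 s, during which the arm holds its last target. There are 200 camera calls.

## Task

Take the square driver out of its wooden rack, seat it in the brass stop screw on the orange bridge and turn it clockwise until the rubber foot bears lightly on the metal setting block, so that the block just drags: definitely held, yet far from clamped (about 5 N on the foot). Then draw the block by its red knob about 30 mm along the lane towards the knob end to prove the drag, and let go with the block still under the foot and the driver left standing in the screw. Never screw the foot down hard on the block, and leave the toys standing nearby where they are.

Things in the scene. Friction and masses are not known exactly. Their poses are not given: they have to be found in the camera images.
- lane: Blue base plate 250 x 124 x 12 mm of the dispenser lane, fixed to the counter. Origin on the counter directly below the stop screw's axis; x runs along the lane, away from the block's knob end, z up. The block slides on the plate between two aluminium rails 14 mm high (1 mm play a side); an orange end stop closes the lane on the +x side.
- gate: Orange gate over the lane, same origin and axes as the lane: two fixed posts 104 mm apart and, on guide pins, a floating beam 34 x 118 x 16 mm whose top is 82 mm above the counter. The beam carries the brass stop screw on top and a rubber foot below. It rests on the posts by its weight and can lift against springs.
- socket (a point): Fixed point at the centre of the mouth of the square socket in the brass screw head (34 mm square), 106 mm above the counter; z up, x and y along the lane's. Socket 13.6 mm wide, 20 mm deep, sides along x and y at the start. Clockwise from above lowers the foot 2 mm per rad; it stays where left. Once the foot bears, the rising beam pushes the held driver upwards by some N.
- block: Setting block: aluminium bar 170 x 50 x 30 mm, 0.26 to 0.47 kg, with a red square knob 20 x 20 mm, 36 mm high on its top near the -x end. Origin at the centre of its underside, x along its length (parallel to the lane's), knob axis at x = -73 mm. Sliding it takes about 3 to 14 N with 2 to 8 N on the foot, 1 to 3 N when free.
- knob (a point): Centre of the block's red knob, 48 mm above the block's underside (60 mm above the counter); knob sides parallel to the block's x and y.
- rack: Wooden block 80 x 80 x 36 mm, fixed, with a square hole 30 mm deep (14 mm wide) in the middle of its top, in which the driver stands. Origin centre of underside.
- driver: Square driver 110 mm long, 0.12 kg, standing upright in the rack. Origin at the centre of the tip of its bit, z up along its axis. Bit 12.5 mm square, from the tip up to 40 mm (the last 6 mm a round taper to 7 mm); round shank up to 54 mm; green handle 24 mm square from 54 to 110 mm. Handle and bit flats are both parallel to the x and y of this body.
- bit (a point): Tip of the driver's bit (the driver's origin). Fully seated it lies 20 mm below the mouth of the socket, 86 mm above the counter.
- grip (a point): Point on the driver's axis in the handle, 88 mm above the tip; take the handle here by any two parallel flats.
- carton: Yellow and blue toy carton 80 x 60 x 55 mm, a bystander. Origin centre of underside.
- truck: Red and yellow toy truck 90 x 38 x 52 mm, a bystander. Origin centre of underside.
- stacker: Toy stacking cone of coloured rings, 64 mm in diameter, 62 mm high, a bystander. Origin centre of underside.
- stop (a point): Fixed point at the beam's underside, 66 mm above the counter, on the screw's axis. Below hangs the rubber foot, a 20 mm disc, 2 to 7 mm clear of the block's top at the start (how much is not known). Once the foot touches and takes the beam's and driver's weight (3 to 4 N), turning on lifts the beam, adding 3.5 N per mm. 2 to 8 N on the block is right; over 14 N far too hard.
There are look-alikes about, which are no part of the job. There is more than one size of the block; the job needs the largest. What is meant by the driver is not purple, and is the smaller of those in its own colour.

How it is judged (in metres and radians):
On the way, in this order (a step that is already met when the one before it is completed fails the run):
1. the driver is seated in the screw's socket (z of bit in the frame of socket below -0.013 m and horizontal distance between bit and socket below 0.005 m), for 0.1 s.
2. the foot bears on the block with 2 to 8 N (contact force between gate and block between 2 and 8 N and z of bit in the frame of socket below -0.013 m), for 0.3 s.
3. the block is drawn at least 18 mm under the bearing foot (distance of block from where it was at the start of the episode above 0.018 m and contact force between gate and block above 1.5 N), for 0.1 s.
At the end, for the whole second after the job is handed in: The block rests 18 to 45 mm from where it began, drawn towards its knob end, with the foot on it at 2 to 8 N; the driver stands in the socket at least 13 mm deep; everything at rest (all of step 2 and distance of block from where it was at the start of the episode between 0.018 and 0.045 m and horizontal distance between bit and socket below 0.005 m and linear speed of block below 0.01 m/s and linear speed of driver below 0.02 m/s); the robot touches nothing.
It fails at once if the foot is screwed down hard on the block (over 14 N) (contact force between gate and block above 14 N).
It fails at once if a toy is pushed more than 15 mm (distance of any of carton, truck, stacker from where it was at the start of the episode above 0.015 m).
It also fails if it takes over 72 s, if anything falls off the work surface, if the arm or the gripper's body presses on something with over 40 N, if the wrist force passes 120 N, or if a joint passes its speed limit or range.

## Working session

There is one attempt and no reset: what is moved stays moved. The work goes in short steps, Python scripts to look and compute and a tool call to move; the robot and the scene stay as the last step left them, time stands still between calls to the robot, and variables do not carry over. Pictures are saved under pics/ and viewed, at most 10 in all, crops included, and the job is handed in when it is done.

Besides the shell and the picture viewer there is one more tool, called after "Call:" by a JSON object that holds its "op" and its "data", one argument or row to a line. carry_out: Moves the arm, as the interface text tells. Its arguments: {"type":"object","properties":{"deltas":{"type":"array"}},"required":["deltas"]}

```bash
mkdir -p pics; ls; python3 - <<'E'
from cell import ctrl
import cv2,numpy as np
s=ctrl.read_state(); print({k:np.round(v,3) for k,v in s.items()}, ctrl.grip_depth)
for n in ("top","scene"):
    im=ctrl.get_image(n); np.save(f'pics/{n}0.npy',im); cv2.imwrite(f'pics/{n}0.png',cv2.resize(im[...,::-1],(768,576),interpolation=cv2.INTER_CUBIC))
    c=ctrl.calibration(n); print(n,{k:np.round(v,4).tolist() for k,v in c.items()})
E
```

```text
pics
{'clock': np.float64(0.0), 'qpos': array([-1.377,  0.629,  0.038,  1.518, -0.027,  0.996, -0.02 ]), 'qd': array([ 0.001, -0.   ,  0.001, -0.001, -0.001,  0.001,  0.001]), 'tau': array([ 1.0000e-03, -5.6339e+01,  1.2260e+00, -1.9345e+01,  1.1000e-02,
        1.0000e-02, -0.0000e+00]), 'eef_pos': array([166.824, 627.583, 230.389]), 'tool_rot': array([-3.14 ,  0.   ,  2.882]), 'force': array([-0.041,  0.239, -1.249]), 'torque': array([-0.017, -0.041, -0.033]), 'gripper_force': np.float64(0.0), 'width': np.float64(85.145)} 18.700000000000003
top {'mtx': [[387.5923, 0.0, 251.225], [0.0, 387.5923, 187.9679], [0.0, 0.0, 1.0]], 'R': [[-0.0165, -0.999, 0.0415], [-0.9951, 0.0124, -0.0981], [0.0975, -0.043, -0.9943]], 't': [20.9404, 597.1161, 918.3691]}
scene {'mtx': [[458.297, 0.0, 256.9299], [0.0, 458.297, 195.2884], [0.0, 0.0, 1.0]], 'R': [[0.3534, 0.9355, 0.0083], [0.5445, -0.1985, -0.8149], [-0.7607, 0.2925, -0.5795]], 't': [-232.7815, -223.493, 1563.6794]}
```

View pics/top0.png

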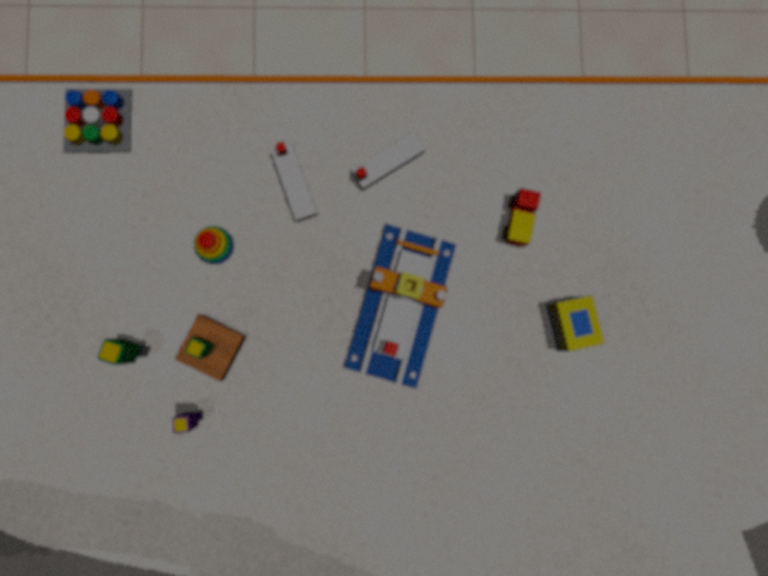

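View pics/scene0.png

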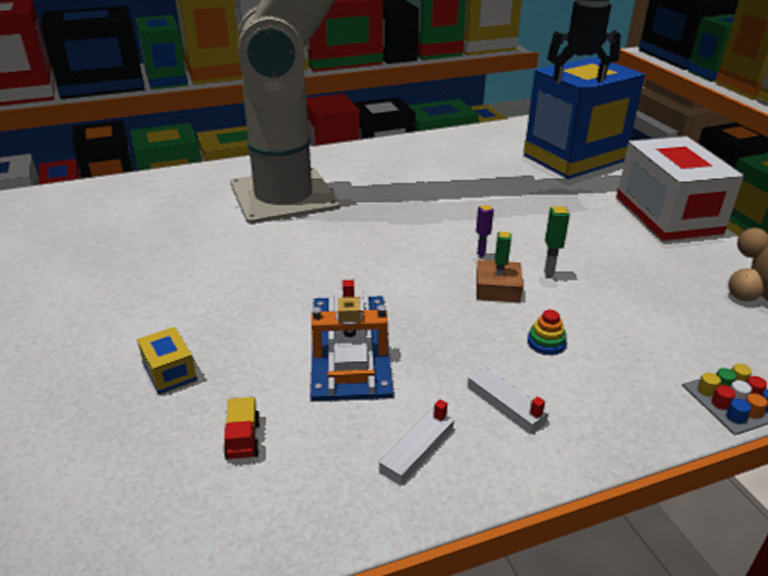

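Drivers (768 px top picture): green in the rack (198,347), a larger green free-standing one (117,350), and purple (183,423). I choose the one in the rack. Blocks: the one in the lane with its knob at (390,348), and two loose ones with knobs at (281,148) and (361,173). I choose the one in the lane. The screw is at (411,286).

```bash
cat > h.py <<'E'
import numpy as np,cv2
from scipy.spatial.transform import Rotation as Ro
def ray(c,uv,z):
    "pixel -> world point on plane z"
    R,t=np.array(c["R"]),np.array(c["t"]); o=-R.T@t
    d=R.T@np.linalg.inv(c["mtx"])@np.array([uv[0],uv[1],1.]); return o+d*(z-o[2])/d[2]
def proj(c,X):
    p=np.array(c["mtx"])@(np.array(c["R"])@X+np.array(c["t"])); return p[:2]/p[2]
def tri(c1,p1,c2,p2):
    P=[np.array(c["mtx"])@np.c_[c["R"],c["t"]] for c in(c1,c2)]
    X=cv2.triangulatePoints(P[0],P[1],np.float64(p1).reshape(2,1),np.float64(p2).reshape(2,1)).ravel(); return X[:3]/X[3]
def blobs(im,lo,hi,amin=15):
    "HSV mask -> list of (area, centroid, minAreaRect)"
    m=cv2.inRange(cv2.cvtColor(im,cv2.COLOR_RGB2HSV),np.array(lo),np.array(hi))
    n,l,s,ce=cv2.connectedComponentsWithStats(m)
    out=[]
    for i in range(1,n):
        if s[i,4]>=amin:
            cs=cv2.findContours((l==i).astype('uint8'),cv2.RETR_EXTERNAL,cv2.CHAIN_APPROX_NONE)[0]
            out.append((int(s[i,4]),ce[i],cv2.minAreaRect(max(cs,key=len))))
    return sorted(out,key=lambda b:-b[0])
E
python3 - <<'E'
from cell import ctrl
from h import *
for n in("top","scene"):
    im=np.load(f'pics/{n}0.npy'); c=ctrl.calibration(n)
    for nm,lo,hi in(("yellow",(21,120,70),(34,255,255)),("orange",(8,150,70),(19,255,255)),("blue",(100,120,40),(125,255,255)),("red",(0,150,60),(6,255,255)),("green",(45,100,20),(80,255,255)),("wood",(5,90,50),(15,190,200))):
        for a,ce,r in blobs(im,lo,hi,30)[:7]:
            print(n,nm,a,np.round(ce,1),np.round(r[0],1),np.round(r[1],1),round(r[2],1),*(np.round(ray(c,ce,z)[:2]) for z in(82,106,116)) if n=="top" else "")
E
```

```text
top yellow 562 [385.7 214.9] [386.1 214.7] [33.5 24.5] 76.0 [ 525. -297.] [ 525. -288.] [ 525. -284.]
top yellow 304 [347.  150.8] [347.1 150.8] [15.1 20.6] 10.3 [ 677. -212.] [ 673. -205.] [ 671. -202.]
top yellow 223 [273.  190.4] [273.  190.3] [16.5 14.3] 17.1 [586. -36.] [584. -33.] [583. -32.]
top yellow 142 [ 72.7 234.3] [ 72.7 234.3] [11.7 12. ] 18.4 [493. 416.] [493. 406.] [493. 402.]
top yellow 120 [142.8 163.6] [140.9 162.3] [16.9 20.6] 36.0 [652. 262.] [648. 257.] [646. 254.]
top yellow 109 [72.4 87.8] [72.5 88. ] [10. 11.] 90.0 [831. 426.] [822. 416.] [818. 412.]
top yellow 99 [47.9 87.8] [48. 88.] [10. 10.] 90.0 [831. 482.] [822. 470.] [818. 465.]
top orange 1605 [250.5  52.2] [255.5  52.1] [511.    3.5] 0.2 [918.  11.] [907.  12.] [902.  12.]
top orange 836 [141.7 231.2] [139.5 231. ] [33.1 32.6] 26.6 [497. 263.] [497. 258.] [498. 255.]
top orange 179 [257.1 187.3] [256.2 186.7] [17.4 14.1] 15.9 [593.   1.] [591.   2.] [590.   3.]
top orange 160 [286.8 195.9] [288. 196.] [15.2 13.9] 18.4 [573. -67.] [571. -64.] [570. -63.]
top orange 116 [138.7 160.9] [138.  160.5] [14.
[... 3918 characters left out ...]
96.1   7.9] [296.5   8.5] [17. 15.] 90.0
scene green 866 [109.7  97.2] [110.   96.8] [26.3 43.4] 82.1
scene green 724 [107.   30.1] [107.4  30.4] [42.9 27.3] 78.7
scene green 529 [295.4  76.5] [295.3  75.4] [16.9 44.9] 82.2
scene green 525 [293.3  16.7] [294.5  14. ] [28. 31.] 90.0
scene green 515 [474.5  26.5] [473.8  25.5] [20.6 40.3] 16.3
scene green 478 [231.2  20. ] [231.5  20. ] [18. 27.] 90.0
scene green 384 [502.7 113.1] [500.5 114.5] [27. 21.] 90.0
scene wood 696 [332.5 187.5] [332.8 186.9] [30.8 25.9] 4.1
scene wood 300 [457.9  73.8] [454.5  76.8] [63.8 22.6] 24.0
scene wood 291 [504.2 165.8] [506.7 168.9] [36.2 18.3] 63.4
scene wood 112 [424.8  14.5] [424.4  14.5] [ 7.4 31.2] 12.5
```

```bash
cat >> h.py <<'E'
def yawof(c,r,z):
    "world yaw (deg, mod 90) and sides of a minAreaRect seen on plane z"
    b=np.array([ray(c,p,z)[:2] for p in cv2.boxPoints(r)]); e=np.roll(b,-1,0)-b
    a=np.degrees(np.arctan2(e[:,1],e[:,0])); v=np.exp(4j*np.radians(a)).sum()
    return b.mean(0).round(1),np.degrees(np.angle(v))/4,np.linalg.norm(e,axis=1)[:2].round(1)
def T(s): return Ro.from_euler('xyz',s["tool_rot"]).as_matrix()
E
python3 - <<'E'
from cell import ctrl
from h import *
im=np.load('pics/top0.npy'); c=ctrl.calibration("top"); cs=ctrl.calibration("scene"); sc=np.load('pics/scene0.npy')
cap=[b for b in blobs(im,(20,110,60),(40,255,255),10) if np.hypot(*(b[1]-[131,232]))<10]
for b in cap: print("cap",b[0],b[1].round(1),ray(c,b[1],116).round(1),yawof(c,b[2],116))
caps=[b for b in blobs(sc,(20,110,60),(40,255,255),5) if np.hypot(*(b[1]-[335,156]))<12]
for b in caps: print("scap",b[0],b[1].round(1)); print(tri(c,cap[0][1],cs,b[1]).round(1))
w=blobs(im,(5,90,50),(15,190,200),500)[0]; print("rack",yawof(c,w[2],36))
y=[b for b in blobs(im,(20,110,60),(36,255,255),100) if abs(b[1][0]-273)<4][0]; print("head",yawof(c,y[2],106))
ys=[b for b in blobs(sc,(20,110,60),(36,255,255),20) if np.hypot(*(b[1]-[232,205]))<15]
for b in ys: print(b[0],b[1].round(1),tri(c,y[1],cs,b[1]).round(1))
k=[b for b in blobs(im,(0,120,60),(8,255,255),20) if np.hypot(*(b[1]-[260,232]))<8]
for b in k: print("knob",b[0],b[1].round(1),yawof(c,b[2],78))
cw=ctrl.calibration("wrist"); s=ctrl.read_state(); R=T(s)
print(cw["mtx"][0],"cam in tool",R.T@(-cw["R"].T@cw["t"]-s["eef_pos"])); print((cw["R"]@R).round(3))
for X in([497,272,116],[584,-33,106]): print(R.T@(np.array([X[0],X[1],260])-s["eef_pos"]))
E
```

```text
cap 117 [129.2 231.9] [496.5 282.1 116. ] (array([496.5, 281.9]), np.float64(-26.645908915162885), array([23.7, 22.3]))
scap 21 [336. 156.]
[496.4 282.1 115.2]
rack (array([496.9, 279.1]), np.float64(-26.718853975285274), array([79.2, 82.1]))
head (array([583.3, -34. ]), np.float64(-16.94377273761159), array([33.2, 39.3]))
210 [232.5 206. ] [584.8 -33.7  94.6]
knob 52 [260.2 231.7] (array([491.4,  -4.2]), np.float64(-15.06486329683911), array([16.6, 17.8]))
[290.57617062   0.         258.14819861] cam in tool [  75.56387943   -0.52146727 -142.0616168 ]
[[ 0.     1.    -0.   ]
 [-0.955 -0.    -0.296]
 [-0.296  0.     0.955]]
[-410.48094061 -258.95135142  -29.05795182]
[-572.90941725 -531.36789392  -28.59174283]
```

Call:
{"op": "carry_out", "data": {
  "deltas": [0,0,0,-0.0408,-0.025,0.004,-1,0,0,0,-0.0408,-0.025,0.004,-1,0,0,0,-0.0408,-0.025,0.004,-1,0,0,0,-0.0408,-0.025,0.004,-1,0,0,0,-0.0408,-0.025,0.004,-1,0,0,0,-0.0408,-0.025,0.004,-1,0,0,0,-0.0408,-0.025,0.004,-1,0,0,0,-0.0408,-0.025,0.004,-1,0,0,0,-0.0408,-0.025,0.004,-1,0,0,0,-0.0408,-0.025,0.004,-1,0,0,5.9,0,0,0,-1,0,0,5.9,0,0,0,-1]
}}

```text
clock: 1.6
eef_pos: [497.3, 280.6, 190.8]
tool_rot: [-3.141, -0.001, 2.67]
force: [0.3, 0.5, 0.7]
width: 85.2
gripper_force: 0.0
```

```bash
cat > w.py <<'E'
import sys
from cell import ctrl
from h import *
s=ctrl.read_state(); c=ctrl.calibration("wrist"); im=ctrl.get_image("wrist"); np.save(f'pics/{sys.argv[1]}.npy',im)
cv2.imwrite(f'pics/{sys.argv[1]}.png',im[...,::-1])
import pickle; pickle.dump((s,c),open(f'pics/{sys.argv[1]}.pkl','wb'))
print(s["clock"],s["eef_pos"].round(1),np.degrees(s["tool_rot"]).round(2),"q",s["qpos"].round(3),"F",s["force"].round(2),"M",s["torque"].round(3))
E
python3 w.py w1
```

```text
1.6 [497.3 280.6 190.8] [-1.7995e+02 -4.0000e-02  1.5299e+02] q [-0.621  0.565  0.089  1.787 -0.067  0.793  0.601] F [0.33 0.53 0.74] M [-0.035 -0.002 -0.033]
```

View pics/w1.png

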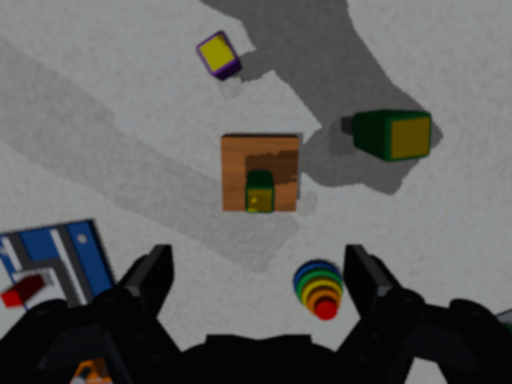

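The driver cap is at (259,202) and square with the rack. The larger green driver is at (395,135), the purple one at (218,55), and the stacker at (318,290). The choice is confirmed, so I refine its position.

```bash
python3 - <<'E'
from h import *
import pickle
s,c=pickle.load(open('pics/w1.pkl','rb')); im=np.load('pics/w1.npy')
print(cv2.cvtColor(im[202:203,259:260],cv2.COLOR_RGB2HSV))
for b in blobs(im,(18,110,30),(33,255,255),60):
    if np.hypot(*(b[1]-[259,202]))<20: X=ray(c,b[1],116); print(b[0],b[1],np.round(b[2][1],1),X.round(1),yawof(c,b[2],116),(T(s).T@(X-s["eef_pos"])).round(1))
w=blobs(im,(5,90,30),(15,220,220),500)[0]; print(w[0],yawof(c,w[2],36))
E
```

```text
[[[ 25 255  72]]]
514 [259.12062257 199.88910506] [22. 23.] [495.6 281.8 116. ] (array([495.9, 282. ]), np.float64(-26.95712392090923), array([17.9, 18.3])) [ 2.   0.3 74.8]
4526 (array([494.6, 283.5]), np.float64(-26.945013130215827), array([78.6, 80.7]))
```

Call:
{"op": "carry_out", "data": {
  "deltas": [0,0,0,0.0015,0.0005,0.02,-1,0,0,0,0,0,0.035,-1,0,0,0,0,0,0.035,-1,0,0,0,0,0,0.0255,-1,0,0,0,0,0,0,-1,0,0,0,0,0,0,1,0,0,0,0,0,0,1,0,0,0,0,0,0,1,0,0,0,0,0,0,1,0,0,0,0,0,0,1,0,0,0,0,0,0,1]
}}

```text
clock: 3.02
eef_pos: [496.3, 283.0, 76.6]
tool_rot: [3.141, 0.001, 2.676]
force: [-0.8, -0.7, 5.8]
width: 23.8
gripper_force: 58.8
```

```bash
python3 w.py w2
```

```text
3.025 [496.3 283.   76.6] [1.7995e+02 3.0000e-02 1.5331e+02] q [-0.609  0.73   0.065  1.87  -0.084  0.543  0.616] F [-0.75 -0.74  5.78] M [-0.172  0.25  -0.02 ]
```

Call:
{"op": "carry_out", "data": {
  "deltas": [0,0,0,0,0,-0.046,1,0,0,0,0,0,-0.046,1,0,0,0,0,0,-0.046,1,0,0,0,-0.0385,-0.0336,0,1,0,0,0,-0.0385,-0.0336,0,1,0,0,0,-0.0385,-0.0336,0,1,0,0,0,-0.0385,-0.0336,0,1,0,0,0,-0.0385,-0.0336,0,1,0,0,0,-0.0385,-0.0336,0,1,0,0,0,-0.0385,-0.0336,0,1,0,0,-9.8,0,0,0,1,0,0,0,0,0,0,1]
}}

```text
clock: 4.58
eef_pos: [630.7, -48.7, 213.3]
tool_rot: [3.141, -0.001, 2.844]
force: [0.1, 0.4, -2.7]
width: 23.1
gripper_force: 62.0
```

```bash
python3 w.py w3
```

```text
4.575 [630.7 -48.7 213.3] [ 1.7997e+02 -7.0000e-02  1.6296e+02] q [ 0.007  0.622  0.042  1.589 -0.032  0.933  1.334] F [ 0.11  0.45 -2.67] M [0.073 0.022 0.003]
```

View pics/w3.png

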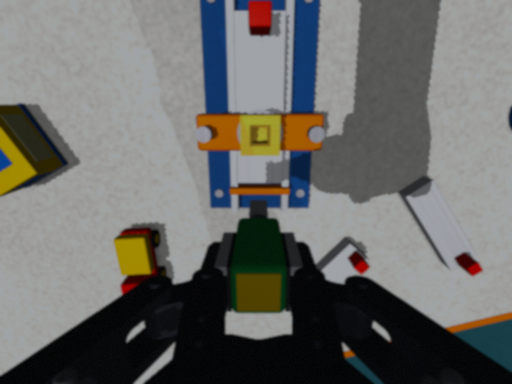

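The picture shows the screw head at (260,134) with its socket, square in the image, and the knob at (260,15). The held driver is upright, with its bit near (259,207) and its cap at (258,292).

```bash
cat > m.py <<'E'
from h import *
import pickle,sys
s,c=pickle.load(open(f'pics/{sys.argv[1]}.pkl','rb')); im=np.load(f'pics/{sys.argv[1]}.npy'); e=s["eef_pos"]; R=T(s)
def loc(X): return (R.T@(X-e)).round(2)
for b in blobs(im,(20,110,60),(33,255,255),300):
    if np.hypot(*(b[1]-[260,134]))<40: hd=b; X=ray(c,np.array(b[2][0]),106); print("head",b[0],b[1],b[2],X.round(1),yawof(c,b[2],106),"tool",loc(X))
# socket mouth: dark patch inside the head
x,y=map(int,hd[1]); p=im[y-16:y+17,x-16:x+17]; v=p.max(2); m=(v<0.62*np.median(v)).astype('uint8')
print(np.median(v),m.sum()); cs=cv2.findContours(m,cv2.RETR_EXTERNAL,cv2.CHAIN_APPROX_NONE)[0]
if cs:
    r=cv2.minAreaRect(max(cs,key=len)); q=np.array(r[0])+[x-16,y-16]; print("socket",q,r[1],ray(c,q,106).round(1),loc(ray(c,q,106)))
for b in blobs(im,(20,110,30),(33,255,255),300):
    if np.hypot(*(b[1]-[258,292]))<25: X=ray(c,np.array(b[2][0]),e[2]+39.4); print("cap",b[0],b[1],b[2][1:],X.round(1),yawof(c,b[2],X[2]),"tool",loc(X))
for b in blobs(im,(0,120,60),(8,255,255),100):
    if np.hypot(*(b[1]-[260,15]))<25: print("knob",b[1],b[2],yawof(c,b[2],78))
cv2.imwrite('pics/crop3.png',cv2.resize(im[100:220,200:320,::-1],(600,600),interpolation=cv2.INTER_CUBIC))
E
python3 m.py w3
```

```text
head 1629 [260.03928791 134.06691222] ((260.0, 134.0), (40.0, 42.0), 90.0) [583.1 -32.9 106. ] (array([583.5, -33. ]), np.float64(-16.985985418928244), array([34.8, 33.4])) tool [ 49.94   1.11 107.32]
159.0 59
socket [259.5 141. ] (4.0, 15.0) [588.6 -35.  106. ] [ 44.06   0.7  107.31]
cap 1658 [258.10434258 292.26658625] ((37.0, 44.0), 90.0) [630.3 -49.1 252.7] (array([630.5, -49.2]), np.float64(-17.057287221707682), array([17.8, 18. ])) tool [  0.3   -0.54 -39.4 ]
knob [259.53631285  14.87337058] ((259.5, 14.5), (25.0, 21.0), 90.0) (array([491.2,  -5.1]), np.float64(-16.992889208056315), array([17.5, 18.5]))
```

View pics/crop3.png

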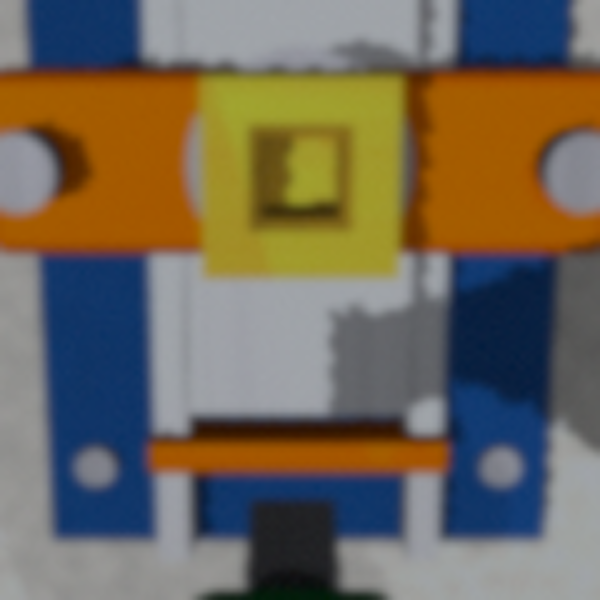

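```bash
python3 - <<'E'
from h import *
import pickle
s,c=pickle.load(open('pics/w3.pkl','rb')); im=np.load('pics/w3.npy'); R=T(s); e=s["eef_pos"]
for p in([6.55,-.54,64.6],[3.8,-.54,70.6]): print(proj(c,e+R@p))
print(im[192:210,258].max(1), im[203,244:274].max(1)); q=ray(c,(259.9,135.1),106); print(q,R.T@(q-e))
E
```

```text
[258.04148354 198.65476307]
[258.04291736 199.57216983]
[161 148 115  92 103 104 102  87  62  41  37  36  36  34  34  36  35  36] [106 106 106 106 101  87  62  42  36  36  36  34  34  35  36  37  35  37
  36  35  37  41  62  84 100 104 105 106 107 106]
[583.99620944 -33.21519828 106.        ] [ 49.01963464   1.02930636 107.31610991]
```

Call:
{"op": "carry_out", "data": {
  "deltas": [0,0,0,0.025,0.0008,0,1,0,0,0,0.0237,0.0007,0,1,0,0,0,0,0,0,1,0,0,0,0,0,0.03,1,0,0,0,0,0,0.004,1,0,0,0,0,0,0,1]
}}

```text
clock: 5.38
eef_pos: [585.5, -32.6, 179.9]
tool_rot: [-3.142, 0.0, 2.847]
force: [-0.0, -0.3, -1.6]
width: 23.2
gripper_force: 62.0
```

```bash
python3 w.py w4
```

```text
5.375 [585.5 -32.6 179.9] [-1.800e+02  1.000e-02  1.631e+02] q [-0.018  0.597  0.04   1.756 -0.031  0.789  1.313] F [-0.02 -0.26 -1.63] M [ 0.006  0.025 -0.082]
```

View pics/w4.png

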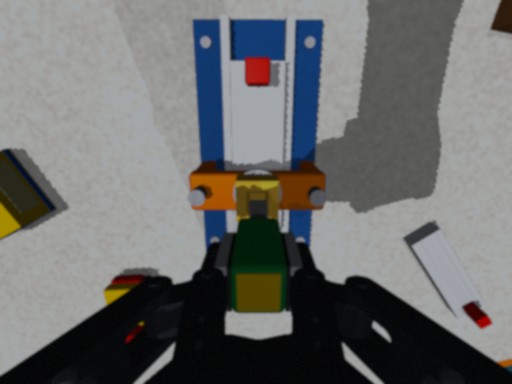

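The bit at (258,205) stands over the head at (258,190), and the knob is at (257,71). I correct by 1 mm and enter the socket.

Call:
{"op": "carry_out", "data": {
  "deltas": [0,0,0,0.001,-0.0003,0,1,0,0,0,0,0,0.004,1,0,0,0,0,0,0.004,1,0,0,0,0,0,0.004,1,0,0,0,0,0,0,1]
}}

```text
clock: 6.05
eef_pos: [583.6, -32.7, 167.3]
tool_rot: [-3.141, -0.001, 2.847]
force: [-0.5, -0.2, -1.4]
width: 23.4
gripper_force: 62.0
```

Call:
{"op": "carry_out", "data": {
  "deltas": [0,0,0,0,0,0.004,1,0,0,0,0,0,0.004,1,0,0,0,0,0,0,1,0,0,0,0,0,0,1]
}}

```text
clock: 6.55
eef_pos: [583.9, -32.7, 159.8]
tool_rot: [3.142, -0.0, 2.847]
force: [-0.6, 0.1, -0.2]
width: 23.0
gripper_force: 62.0
```

```bash
python3 w.py w5
```

```text
6.55 [583.9 -32.7 159.8] [180.    -0.   163.11] q [-0.016  0.622  0.037  1.777 -0.032  0.743  1.314] F [-0.61  0.11 -0.22] M [-0.018  0.001  0.006]
```

Call:
{"op": "carry_out", "data": {
  "deltas": [0,0,10,0,0,0,1,0,0,10,0,0,0,1,0,0,10,0,0,0,1,0,0,10,0,0,0,1,0,0,10,0,0,0,1,0,0,0,0,0,0,1]
}}

```text
clock: 7.35
eef_pos: [584.1, -32.6, 159.9]
tool_rot: [3.141, 0.001, 1.976]
force: [0.3, -0.1, -1.3]
width: 22.8
gripper_force: 62.0
```

```bash
python3 w.py w6
```

```text
7.35 [584.1 -32.6 159.9] [1.7999e+02 4.0000e-02 1.1323e+02] q [-0.176  0.639  0.289  1.782 -0.25   0.756  0.648] F [ 0.27 -0.15 -1.28] M [-0.139 -0.129 -0.002]
```

```bash
cat > f.py <<'E'
import sys
from cell import ctrl
from h import *
F=[];I=[]
for i in range(5):
    I.append(ctrl.get_image("scene").astype(float)); s=ctrl.read_state(); F.append(np.r_[s["force"],s["torque"]])
im=np.mean(I,0); np.save(f'pics/f_{sys.argv[1]}.npy',im)
print(round(s["clock"],2),s["eef_pos"].round(1),"yaw %.1f"%np.degrees(s["tool_rot"][2]),"F,M",np.mean(F,0).round(3),"sd",np.std(F,0).round(2)[[2,5]])
# beam patches (orange beam left/right of head) against the first picture
try: a=np.load('pics/f_ref.npy')
except OSError: a=im
for y0,y1,x0,x1 in((205,222,206,224),(205,222,241,261),(205,222,206,261)):
    g=lambda q:cv2.cvtColor(q[y0:y1,x0:x1].astype('uint8'),cv2.COLOR_RGB2GRAY).astype('float32')
    try: cc,W=cv2.findTransformECC(g(a),g(im),np.eye(2,3,dtype='float32'),cv2.MOTION_TRANSLATION); print("shift",W[:,2].round(3),round(cc,4))
    except cv2.error as e: print("ecc fail")
E
python3 f.py ref; python3 - <<'E'
import numpy as np,cv2
im=np.load('pics/f_ref.npy'); cv2.imwrite('pics/ref.png',cv2.resize(im[150:270,190:290,::-1].astype('uint8'),(500,600),interpolation=cv2.INTER_CUBIC))
E
```

```text
7.65 [584.1 -32.7 159.9] yaw 113.2 F,M [ 0.884 -0.056 -1.575 -0.087 -0.175 -0.005] sd [0.52 0.03]
shift [-0. -0.] 1.0
shift [-0.  0.] 1.0
shift [ 0. -0.] 1.0
```

View pics/ref.png

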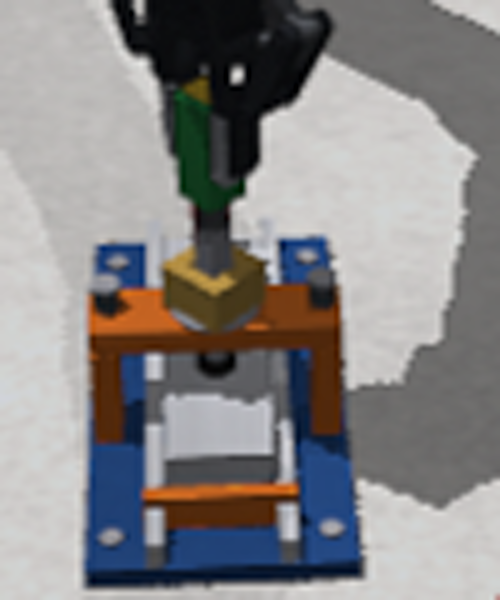

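The picture shows the driver in the brass head at (215,285), with the head turned by 50°, so it engages. The black foot is visible at (215,362) under the beam.

Call:
{"op": "carry_out", "data": {
  "deltas": [0,0,10,0,0,0,1,0,0,10,0,0,0,1,0,0,5,0,0,0,1,0,0,0,0,0,0,1]
}}

```text
clock: 8.15
eef_pos: [584.3, -32.7, 159.9]
tool_rot: [3.141, 0.0, 1.54]
force: [1.6, -0.6, -1.1]
width: 23.1
gripper_force: 62.0
```

```bash
python3 f.py a75
```

```text
8.4 [584.2 -32.7 159.9] yaw 88.2 F,M [ 1.516  0.147 -1.253 -0.06  -0.414  0.018] sd [0.22 0.01]
shift [ 0.104 -0.022] 0.991
shift [-0.03  -0.109] 0.992
shift [ 0.09  -0.067] 0.9718
```

Call:
{"op": "carry_out", "data": {
  "deltas": [0,0,10,0,0,0,1,0,0,10,0,0,0,1,0,0,0,0,0,0,1]
}}

```text
clock: 8.78
eef_pos: [584.4, -32.7, 159.9]
tool_rot: [3.141, 0.0, 1.191]
force: [1.7, 0.1, -0.8]
width: 22.9
gripper_force: 62.1
```

```bash
python3 f.py a95
```

```text
9.03 [584.3 -32.8 159.9] yaw 68.2 F,M [ 2.517 -0.164 -1.095 -0.103 -0.718  0.01 ] sd [0.64 0.04]
shift [0.1  0.02] 0.9852
shift [-0.009 -0.284] 0.9455
shift [0.199 0.026] 0.8959
```

Call:
{"op": "carry_out", "data": {
  "deltas": [0,0,10,0,0.0005,0,1,0,0,10,0,0,0,1,0,0,0,0,0,0,1]
}}

```text
clock: 9.4
eef_pos: [584.5, -32.8, 159.8]
tool_rot: [3.141, 0.0, 0.842]
force: [1.5, 0.1, -0.5]
width: 22.9
gripper_force: 62.2
```

```bash
python3 f.py a115
```

```text
9.65 [584.5 -32.9 159.9] yaw 48.2 F,M [ 2.68  -0.358 -0.927 -0.098 -0.691 -0.016] sd [0.35 0.02]
shift [0.069 0.033] 0.9908
shift [-0.025 -0.324] 0.9639
shift [0.16  0.018] 0.9531
```

Call:
{"op": "carry_out", "data": {
  "deltas": [0,0,10,0,0,0,1,0,0,10,0,0,0,1,0,0,0,0,0,0,1]
}}

```text
clock: 10.02
eef_pos: [584.5, -33.0, 159.8]
tool_rot: [3.141, 0.0, 0.493]
force: [2.8, -0.7, -0.4]
width: 23.5
gripper_force: 62.2
```

```bash
python3 f.py a135
```

```text
10.28 [584.4 -33.  159.8] yaw 28.2 F,M [ 2.909 -0.408 -1.588 -0.197 -0.871  0.011] sd [0.38 0.01]
shift [ 0.036 -0.024] 0.9949
shift [-0.016 -0.317] 0.965
shift [ 0.17  -0.051] 0.9474
```

Call:
{"op": "carry_out", "data": {
  "deltas": [0,0,10,0,0,0,1,0,0,10,0,0,0,1,0,0,0,0,0,0,1]
}}

```text
clock: 10.65
eef_pos: [584.4, -33.0, 159.8]
tool_rot: [3.141, 0.0, 0.144]
force: [2.9, -1.9, -0.7]
width: 23.0
gripper_force: 62.2
```

```bash
python3 f.py a155
```

```text
10.9 [584.4 -33.1 159.8] yaw 8.2 F,M [ 3.147 -1.591 -1.46  -0.411 -0.954  0.004] sd [0.71 0.04]
shift [ 0.016 -0.032] 0.9945
shift [-0.001 -0.405] 0.9551
shift [ 0.204 -0.075] 0.9176
```

```bash
cat > e.py <<'E'
from h import *
import glob,os
P={"beam top L":(203,213,216,223),"beam bot L":(214,226,210,228),"beam bot R":(214,226,240,256),"beam mid bot":(214,220,215,250),"foot":(218,228,226,240),"ctrl stop":(243,262,216,254),"ctrl base":(258,270,206,264)}
fs=sorted(glob.glob('pics/f_*.npy'),key=os.path.getmtime); a=np.load('pics/f_ref.npy')
print(list(P))
for f in fs:
    b=np.load(f); o=[]
    for y0,y1,x0,x1 in P.values():
        g=lambda q:cv2.resize(q[y0:y1,x0:x1].mean(2).astype('float32'),None,fx=4,fy=4,interpolation=cv2.INTER_CUBIC)
        try: cc,W=cv2.findTransformECC(g(a),g(b),np.eye(2,3,dtype='float32'),cv2.MOTION_TRANSLATION); o.append("%.2f(%.3f)"%(W[1,2]/4,cc))
        except cv2.error: o.append("fail")
    print(f[7:],*o)
E
python3 e.py
```

```text
['beam top L', 'beam bot L', 'beam bot R', 'beam mid bot', 'foot', 'ctrl stop', 'ctrl base']
ref.npy 0.00(1.000) 0.00(1.000) 0.00(1.000) -0.00(1.000) 0.00(1.000) -0.00(1.000) -0.00(1.000)
a75.npy -0.08(0.942) -0.01(0.997) 0.10(0.919) 0.08(0.893) 0.24(0.993) -0.01(0.997) 0.00(1.000)
a95.npy -0.10(0.929) 0.02(0.984) -0.17(0.817) 0.17(0.843) 0.43(0.990) 0.00(0.990) 0.00(0.999)
a115.npy -0.09(0.936) -0.00(0.998) -0.22(0.847) 0.05(0.931) 0.61(0.957) 0.03(0.969) 0.00(0.999)
a135.npy -0.05(0.982) -0.03(0.994) -0.21(0.847) 0.02(0.968) 0.84(0.953) 0.01(0.991) 0.01(0.999)
a155.npy -0.12(0.978) -0.04(0.982) -0.23(0.844) 0.25(0.946) 1.04(0.950) -0.01(0.997) 0.01(0.999)
```

The foot patch tracks the descent (about 0.2 px per 20°) and the beam has not lifted yet, so I go on.

Call:
{"op": "carry_out", "data": {
  "deltas": [0,0,10,0,0.0004,0,1,0,0,10,0,0,0,1,0,0,0,0,0,0,1]
}}

```text
clock: 11.28
eef_pos: [584.5, -33.3, 159.8]
tool_rot: [3.141, -0.0, -0.205]
force: [2.8, -1.8, -0.3]
width: 23.1
gripper_force: 62.2
```

```bash
python3 f.py a175|head -1; python3 e.py|tail -2
```

```text
11.53 [584.4 -33.3 159.9] yaw -11.8 F,M [ 3.383 -1.54  -0.959 -0.368 -0.939  0.032] sd [0.65 0.01]
a155.npy -0.12(0.978) -0.04(0.982) -0.23(0.844) 0.25(0.946) 1.04(0.950) -0.01(0.997) 0.01(0.999)
a175.npy -0.08(0.941) -0.06(0.971) -0.17(0.830) 0.15(0.898) 1.22(0.946) -0.01(0.997) 0.00(0.998)
```

Call:
{"op": "carry_out", "data": {
  "deltas": [0,0,8,0,0,0,1,0,0,7,0,0,0,1,0,0,0,0,0,0,1]
}}

```text
clock: 11.9
eef_pos: [584.5, -33.4, 160.1]
tool_rot: [-3.142, -0.0, -0.467]
force: [3.0, -0.8, 2.5]
width: 23.4
gripper_force: 62.6
```

```bash
python3 f.py a190|head -1; python3 e.py|tail -2
```

```text
12.15 [584.4 -33.4 160.1] yaw -26.8 F,M [ 2.226 -1.67   2.464 -0.405 -0.711  0.031] sd [0.6  0.04]
a175.npy -0.08(0.941) -0.06(0.971) -0.17(0.830) 0.15(0.898) 1.22(0.946) -0.01(0.997) 0.00(0.998)
a190.npy -0.20(0.957) -0.11(0.960) -0.39(0.853) 0.04(0.832) 1.29(0.927) -0.01(0.997) -0.00(0.998)
```

Contact: Fz has jumped by about 3.5 N, the foot has nearly stopped and the beam has started to lift. The lift is at most 0.5 mm, so I expect about 4–5 N. Now I release.

Call:
{"op": "carry_out", "data": {
  "deltas": [0,0,0,0,0,0,0.3,0,0,0,0,0,0,-1,0,0,0,0,0,0,-1,0,0,0,0,0,0,-1,0,0,0,0,0,0,-1]
}}

```text
clock: 12.78
eef_pos: [584.3, -33.2, 159.7]
tool_rot: [3.142, 0.0, -0.469]
force: [-0.5, 0.8, -1.0]
width: 85.6
gripper_force: 0.0
```

```bash
python3 f.py rel|head -1; python3 e.py|tail -2; python3 -c "
from cell import ctrl;print(ctrl.read_state()['qpos'].round(2))"
```

```text
13.03 [584.4 -33.3 159.8] yaw -26.9 F,M [-0.132  0.034  0.419 -0.01  -0.012 -0.   ] sd [0.31 0.04]
a190.npy -0.20(0.957) -0.11(0.960) -0.39(0.853) 0.04(0.832) 1.29(0.927) -0.01(0.997) -0.00(0.998)
rel.npy -0.49(0.840) -0.13(0.982) -0.31(0.807) 0.02(0.843) 1.29(0.923) -0.00(0.997) -0.00(0.998)
[-0.54  0.83  0.97  1.79 -0.82  0.98 -1.26]
```

Call:
{"op": "carry_out", "data": {
  "deltas": [0,0,0,0,0,-0.045,-1,0,0,0,0,0,-0.05,-1,0,0,-10.5,0,0,0,-1,0,0,-10.5,0,0,0,-1,0,0,-10.5,0,0,0,-1,0,0,-10.5,0,0,0,-1,0,0,-10.5,0,0,0,-1,0,0,-10.5,0,0,0,-1,0,0,-10.5,0,0,0,-1,0,0,-10.5,0,0,0,-1,0,0,-10.5,0,0,0,-1,0,0,-10.5,0,0,0,-1]
}}

```text
clock: 14.52
eef_pos: [584.2, -33.5, 254.8]
tool_rot: [-3.142, 0.0, 1.369]
force: [-0.1, 0.4, 0.2]
width: 85.2
gripper_force: 0.0
```

Call:
{"op": "carry_out", "data": {
  "deltas": [0,0,-10.5,0,0,0,-1,0,0,-10.5,0,0,0,-1,0,0,-10.5,0,0,0,-1,0,0,-10.5,0,0,0,-1,0,0,-10.5,0,0,0,-1,0,0,-10.5,0,0,0,-1,0,0,-10.5,0,0,0,-1,0,0,-10.5,0,0,0,-1,0,0,0,0,0,0,-1]
}}

```text
clock: 15.65
eef_pos: [584.3, -33.7, 254.8]
tool_rot: [3.141, -0.0, 2.827]
force: [-0.1, 0.4, 0.9]
width: 85.1
gripper_force: 0.0
```

```bash
python3 w.py w7
```

```text
15.65 [584.3 -33.7 254.8] [ 1.7999e+02 -1.0000e-02  1.6197e+02] q [-0.086  0.512  0.147  1.679 -0.088  0.957  1.35 ] F [-0.13  0.41  0.93] M [-0.028  0.006  0.032]
```

View pics/w7.png

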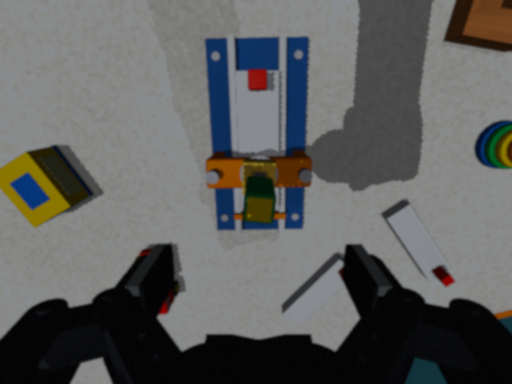

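The driver stands in the screw (cap at 260,205), the knob is at (258,79), and the block has not moved.

```bash
python3 - <<'E'
from h import *
import pickle
s,c=pickle.load(open('pics/w7.pkl','rb')); im=np.load('pics/w7.npy'); R=T(s); e=s["eef_pos"]
for b in blobs(im,(0,120,60),(8,255,255),60):
    if np.hypot(*(b[1]-[258,79]))<25:
        X=ray(c,b[1],78); print("knob",b[0],b[1],b[2][1],X.round(1),yawof(c,b[2],78),(R.T@(X-e)).round(1), "at z60",ray(c,b[1],60).round(1))
E
```

```text
knob 331 [257.08761329  79.83987915] (18.0, 18.0) [491.   -4.9  78. ] (array([491.2,  -5.1]), np.float64(-18.063339388617358), array([18.3, 17.3])) [ 97.6  -1.5 176.8] at z60 [489.8  -4.6  60. ]
```

Call:
{"op": "carry_out", "data": {
  "deltas": [0,0,0,0.049,-0.0008,0,-1,0,0,0,0.0486,-0.0007,0,-1,0,0,-1.1,0,0,0,-1,0,0,0,0,0,0.05,-1,0,0,0,0,0,0.05,-1,0,0,0,0,0,0.05,-1,0,0,0,0,0,0.04,-1,0,0,0,0,0,0,-1]
}}

```text
clock: 16.7
eef_pos: [489.8, -5.2, 62.4]
tool_rot: [-3.139, -0.005, 2.846]
force: [-0.6, 0.7, 0.7]
width: 85.5
gripper_force: 0.0
```

```bash
python3 w.py w8
```

```text
16.7 [489.8  -5.2  62.4] [-179.87   -0.28  163.09] q [-0.099  0.688  0.077  2.091 -0.133  0.373  1.361] F [-0.6   0.68  0.72] M [0.014 0.039 0.042]
```

View pics/w8.png

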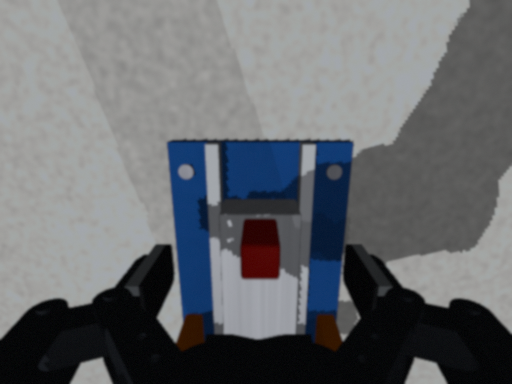

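Call:
{"op": "carry_out", "data": {
  "deltas": [0,0,0,0,0,0.012,-1,0,0,0,0,0,0.004,-1,0,0,0,0,0,0,-0.3,0,0,0,0,0,0,0,0,0,0,0,0,0,0.3,0,0,0,0,0,0,1,0,0,0,0,0,0,1,0,0,0,0,0,0,1,0,0,0,0,0,0,1]
}}

```text
clock: 17.88
eef_pos: [491.2, -4.8, 49.2]
tool_rot: [3.141, 0.0, 2.848]
force: [-0.6, -0.4, 6.2]
width: 19.0
gripper_force: 59.8
```

Call:
{"op": "carry_out", "data": {
  "deltas": [0,0,0,0.003,0,0,1,0,0,0,0.003,0,0,1,0,0,0,0.003,0,0,1,0,0,0,0.003,0,0,1]
}}

```text
clock: 18.38
eef_pos: [483.7, -2.0, 49.2]
tool_rot: [3.14, 0.008, 2.848]
force: [7.5, -2.2, -1.8]
width: 18.7
gripper_force: 58.9
```

```bash
python3 f.py d12|head -1; python3 e.py|tail -1
```

```text
18.62 [483.2  -1.9  49.2] yaw 163.2 F,M [ 5.748 -2.032 -1.066 -0.399 -0.882  0.057] sd [0.59 0.03]
d12.npy 0.74(0.615) -0.03(0.980) -0.04(0.822) -0.04(0.758) 1.30(0.902) -0.01(0.987) 0.02(0.996)
```

Call:
{"op": "carry_out", "data": {
  "deltas": [0,0,0,0.003,0,0,1,0,0,0,0.003,0,0,1,0,0,0,0.003,0,0,1,0,0,0,0.003,0,0,1,0,0,0,0.003,0,0,1,0,0,0,0.003,0,0,1,0,0,0,0,0,0,1]
}}

```text
clock: 19.5
eef_pos: [466.2, 3.5, 49.2]
tool_rot: [3.14, 0.007, 2.849]
force: [7.1, -1.8, -0.5]
width: 19.1
gripper_force: 59.1
```

```bash
python3 f.py d30|head -1; python3 e.py|tail -1
```

```text
19.75 [466.2   3.5  49.2] yaw 163.2 F,M [ 6.646 -1.367 -0.685 -0.364 -0.911  0.06 ] sd [0.39 0.02]
d30.npy -0.32(0.945) -0.03(0.978) -0.17(0.830) -0.06(0.743) 1.31(0.892) -0.01(0.983) 0.02(0.996)
```

Call:
{"op": "carry_out", "data": {
  "deltas": [0,0,0,0.003,0,0,1,0,0,0,0,0,0,1,0,0,0,0,0,0,0.3,0,0,0,0,0,0,-0.5,0,0,0,0,0,0,-1,0,0,0,0,0,0,-1,0,0,0,0,0,0,-1,0,0,0,0,0,-0.03,-1,0,0,0,0.01,0,-0.05,-1,0,0,0,0.01,0,-0.05,-1,0,0,0,0.01,0,-0.05,-1,0,0,0,0,0,0,-1]
}}

```text
clock: 21.25
eef_pos: [432.3, 13.9, 232.1]
tool_rot: [3.138, 0.007, 2.849]
force: [1.1, -0.2, -1.2]
width: 85.4
gripper_force: 0.0
```

```bash
python3 w.py w9; python3 f.py end|head -1; python3 e.py|tail -1; python3 - <<'E'
from h import *
import pickle
from cell import ctrl
s,c=pickle.load(open('pics/w9.pkl','rb')); im=np.load('pics/w9.npy')
for b in blobs(im,(0,120,40),(8,255,255),60)[:4]: print("red",b[0],b[1].round(1),ray(c,b[1],78).round(1))
for b in blobs(im,(20,110,30),(33,255,255),60)[:5]: print("yel",b[0],b[1].round(1),ray(c,b[1],196).round(1))
im=np.load('pics/f_end.npy'); cv2.imwrite('pics/end.png',cv2.resize(im[130:290,90:380,::-1].astype('uint8'),(800,441),interpolation=cv2.INTER_CUBIC))
E
```

```text
21.25 [432.3  13.9 232.1] [179.81   0.37 163.24] q [-0.227  0.322  0.17   2.099 -0.082  0.72   1.274] F [ 1.13 -0.23 -1.16] M [ 0.039 -0.001  0.009]
21.55 [430.1  13.3 227.6] yaw 163.2 F,M [ 0.324  0.072 -0.23  -0.014  0.017 -0.014] sd [0.6  0.03]
end.npy -0.30(0.954) -0.07(0.972) -0.15(0.827) -0.05(0.748) 1.31(0.893) -0.02(0.985) 0.02(0.996)
red 287 [257.5 202.4] [459.6   4.9  78. ]
red 193 [506.2 281.4] [640.1 258.6  78. ]
red 122 [426.9 376.1] [761.3 150.8  78. ]
yel 1646 [ 44.8 286.4] [ 436.2 -146.5  196. ]
yel 824 [256.7 312. ] [501.2  -8.4 196. ]
yel 462 [490.3 267. ] [512.5 159.1 196. ]
```

View pics/end.png

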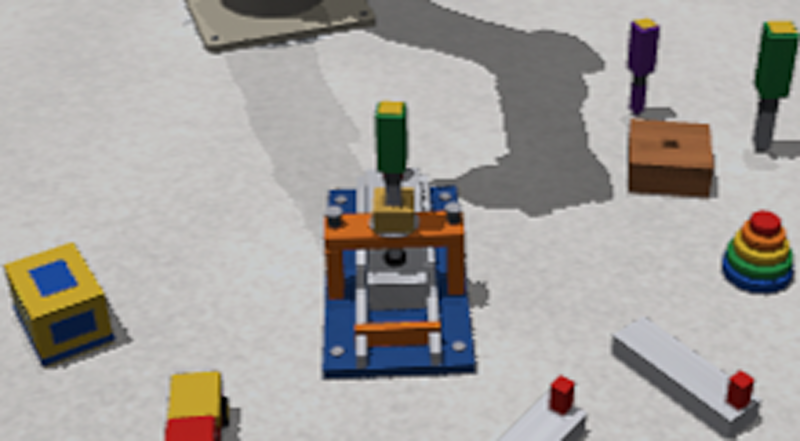

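The driver stands in the screw at (392,140). The foot is on the block at (395,257), which has been drawn about 30 mm. The toys have not moved and the gripper is clear.

```bash
python3 -c "
from cell import ctrl;print(ctrl.finish_job())"
```

```text
the job is handed in; nothing more can be done
None
```

The job is handed in, though no verdict came back: the driver stands in the screw, the foot bears at an estimated 4–5 N (no direct reading; drag was about 7 N), and the block is drawn about 30 mm and released with the toys unmoved.

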